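# Sort returned power modules by feeling for loose insides

## Robot

A 7-joint arm with a two-finger parallel gripper is mounted at the origin on a cart in front of the work surface, level with it; the furniture and walls round the work are solid. World frame = base frame: x ahead of the robot, y to its left, z up, the work surface at z = 0. Lengths are in m, angles in rad, forces in N, time in s.
With the tool pointing down it reaches from about 0.4 to 0.85 m from the base axis. Payload 4.5 kg.
Tool frame: the origin (TCP) lies on the centre line of the jaws, within the pads' length; the fingertips stand r.tip_extent ahead of it and the grasp point (between the pads) is the TCP (r.tip_extent is the distance from the TCP to the fingertips, in m); z points along the fingers, y is the line along which they close (so a half turn about z gives the same grasp; the last joint's range is limited). The gripper opens to 88 mm and grips with 3 to 60 N. Pads are 18 mm wide; open, the fingers measure 123 mm over their backs; the gripper's body (75 mm by 187 mm) begins 45 mm behind the grasp point.
Start: joints at [1.332, 0.689, -0.195, 1.565, 0.157, 0.902, -0.215], TCP at [0.168, -0.602, 0.258] pointing down, gripper open.
Joint ranges: [-3.01, 3.01], [-0.46, 2.08], [-1.47, 1.51], [0.13, 2.56], [-1, 4.14], [0.04, 2.09], [-2.66, 2.66]. Speed limits (rad/s): [2.57, 2.57, 3.14, 3.14, 3.14, 3.14, 3.14].

## Interface

Orientations are given as a unit quaternion [x, y, z, w].
In Python, from plant import sensors, vision, finish_job, r gives the robot as it stands. The module is installed in compiled form; this text tells all that it offers.
- The arm moves only by the tool step_arm, never from a script. Its argument "steps" is a list of rows, each a list of 2 entries, a list of its own where there are three numbers: the shift along the tool's x, y, z in cm, then the turn, a rotation vector about the tool's x, y, z in degrees. A call has 1 to 12 rows; each row shifts and turns the commanded pose from where the row before left it, along the tool's axes as they then stand; what a row does not reach is not made up. A row lasts 1/8 s, in which the tool goes at most 62.5 mm and 10.7 degrees, less where a joint would pass 70% of its speed; a pose out of reach is approached as far as the arm can. A call with a gripper value outside its range is refused whole. "claw" is the opening, from -1 (shut) to 1 (fully open), set as the call begins (left out, the last holds). The fingers move at their own pace and stop on an object; "grip_force" is the grip in N (left out, the last holds). Time passes only in rows, so rows that do not move let the fingers close. It gives the time, the measured TCP pose, the force, the opening and the grip force at its end, in the units of the state.
- sensors.get_state(): the state, without advancing time (a new reading comes with each control period).
- vision.snapshot(name): name is "side" or "top" or "wrist"; returns a dict with "img" (420x560x3 uint8, red, green, blue), "fx", "fy", "cx", "cy" (pixels), "k1" (the pictures are not rectified: a ray, as slopes to the right and down, at radius r is drawn at 1 + k1 r^2 times it, then the intrinsics apply), "position" and "rotation" of the camera in the world. Camera axes: x right, y down, z forward; pixel columns grow to the right and rows downward; lengths in m; the calibration is good to about 2 mm. A picture is of the moment at which its call begins. There is no depth.
- finish_job(): hands the job in; it is judged then, once.
The state is a dict: "clock": time; "q": joint angles; "qd": joint speeds; "joint_torque": joint torques, N m; "tool_pos": TCP position; "eef_rot": TCP orientation; "contact_force": force on the tool from outside, world axes, zero at the start; "moment": the same for the moment, N m; "opening": opening from 0.0 (shut) to 1.0 (fully open); "finger_force": force on a finger pad.
Only numpy, scipy, OpenCV 4.12 (cv2) and the standard library are available. Lean on these libraries where they do the work, as an engineer would, in place of code of your own. Each camera call takes 0.05 s, during which the arm holds its last target. There are 200 camera calls.

## Task

Three sealed power modules have come back in the dark returns tray, and nothing outside shows which are damaged. Pick them up and tilt them end-down to feel whether a part has broken loose and slides inside: put every module with something loose gently flat in the red reject tray, and lay every sound one gently in its own bay of the burn-in rack, down on both saddles. Leave the other things on the bench alone.

Things in the scene. Friction and masses are not known exactly. Their poses are not given: they have to be found in the camera images.
- module_1: sealed power module, 0.5 kg: ribbed aluminium box with black end caps, 42 mm wide (own x), 110 long (y), 38 high; origin at the centre of its underside. All three look alike and start side by side 72 mm apart. Sound: nothing moves. Damaged: a 0.25 kg part inside, at first mid-length, slides up to 22 mm either way along y once tilted over about 12 degrees, and stays there when level again
- module_2: sealed power module, 0.5 kg: ribbed aluminium box with black end caps, 42 mm wide (own x), 110 long (y), 38 high; origin at the centre of its underside. All three look alike and start side by side 72 mm apart. Sound: nothing moves. Damaged: a 0.25 kg part inside, at first mid-length, slides up to 22 mm either way along y once tilted over about 12 degrees, and stays there when level again
- module_3: sealed power module, 0.5 kg: ribbed aluminium box with black end caps, 42 mm wide (own x), 110 long (y), 38 high; origin at the centre of its underside. All three look alike and start side by side 72 mm apart. Sound: nothing moves. Damaged: a 0.25 kg part inside, at first mid-length, slides up to 22 mm either way along y once tilted over about 12 degrees, and stays there when level again
- returns_tray: dark grey shallow tray, 212 x 126 mm, floor 3 mm thick, with an 11 mm lip along the two sides that face the modules' ends; fixed. Origin at the centre of its underside; its x axis runs across the row of modules, its y axis along them
- rack: burn-in rack, fixed: aluminium base 214 x 104 mm, three bays; origin at the centre of its underside. A module lies along the rack's y on two black saddles (14 mm long, 37 mm either side of the middle), its underside 16 mm above the origin. The cheeks leave 48 mm of width and rise 42 mm above the origin, flared from 30 mm up; between the saddles 60 mm are clear for fingers
- bay_1 (a point): middle of rack bay 1, at the height of the saddles' seats (where the centre of a seated module's underside belongs); axes as the rack's
- bay_2 (a point): middle of rack bay 2, at the height of the saddles' seats (where the centre of a seated module's underside belongs); axes as the rack's
- bay_3 (a point): middle of rack bay 3, at the height of the saddles' seats (where the centre of a seated module's underside belongs); axes as the rack's
- reject_tray: open red tray, 165 mm (x) by 150 mm (y) outside, walls 4 mm thick and 32 mm high, floor 4 mm thick; fixed. Origin at the centre of its underside
- parts_cabinet: blue drawer cabinet, fixed: about 310 mm (own y) by 170 mm (own x), 210 mm high, on the robot's right; one drawer stands a little open. Origin at the centre of its underside. An arm coming from the right must pass over it, and over the mug
- mug: bystander: white mug, 80 mm wide and 97 mm high, loose on the bench; leave alone. Origin under its middle
- notebook: bystander: purple notebook, 210 x 152 x 14 mm, loose on the bench; leave alone. Origin under its middle
- red_screwdriver: bystander: red screwdriver, 195 mm long, loose on the bench; leave alone. Origin under its middle

How it is judged:
On the way:
1. one of the modules is lifted clear and tilted end-down by more than 15 degrees (((height (world z) of module_1 above 0.05 m and (angle between module_1's own y axis and vertical below 1.309 rad or angle between module_1's own y axis and vertical above 1.833 rad)) or (height (world z) of module_2 above 0.05 m and (angle between module_2's own y axis and vertical below 1.309 rad or angle between module_2's own y axis and vertical above 1.833 rad)) or (height (world z) of module_3 above 0.05 m and (angle between module_3's own y axis and vertical below 1.309 rad or angle between module_3's own y axis and vertical above 1.833 rad)))), for 0.1 s.
At the end, for the whole second after the job is handed in: the module with the loose part inside lies flat on the floor of the red reject tray; each sound module lies level in a bay of its own on both saddles, within 6 mm of the bay's middle across, 15 mm along and 7 degrees of the bay's direction, either way round; all at rest and released (x of insert_a_block in the frame of reject_tray between -0.08 and 0.08 m and y of insert_a_block in the frame of reject_tray between -0.073 and 0.073 m and z of insert_a_block in the frame of reject_tray between 0 and 0.045 m and x of insert_b_block in the frame of rack between -0.1 and 0.1 m and y of insert_b_block in the frame of rack between -0.03 and 0.03 m and z of insert_b_block in the frame of rack between 0.02 and 0.055 m and x of insert_c_block in the frame of rack between -0.1 and 0.1 m and y of insert_c_block in the frame of rack between -0.03 and 0.03 m and z of insert_c_block in the frame of rack between 0.02 and 0.055 m and (((x of module_1 in the frame of bay_1 between -0.006 and 0.006 m or x of module_1 in the frame of bay_2 between -0.006 and 0.006 m or x of module_1 in the frame of bay_3 between -0.006 and 0.006 m) and y of module_1 in the frame of rack between -0.015 and 0.015 m and z of module_1 in the frame of rack between 0.01 and 0.022 m and angle between the y axis of module_1 and the y axis of rack, either way round below 0.12 rad and angle between module_1's own z axis and vertical below 0.1 rad) or (x of module_1 in the frame of reject_tray between -0.078 and 0.078 m and y of module_1 in the frame of reject_tray between -0.07 and 0.07 m and z of module_1 in the frame of reject_tray between -0.002 and 0.015 m and angle between module_1's own z axis and vertical below 0.15 rad)) and (((x of module_2 in the frame of bay_1 between -0.006 and 0.006 m or x of module_2 in the frame of bay_2 between -0.006 and 0.006 m or x of module_2 in the frame of bay_3 between -0.006 and 0.006 m) and y of module_2 in the frame of rack between -0.015 and 0.015 m and z of module_2 in the frame of rack between 0.01 and 0.022 m and angle between the y axis of module_2 and the y axis of rack, either way round below 0.12 rad and angle between module_2's own z axis and vertical below 0.1 rad) or (x of module_2 in the frame of reject_tray between -0.078 and 0.078 m and y of module_2 in the frame of reject_tray between -0.07 and 0.07 m and z of module_2 in the frame of reject_tray between -0.002 and 0.015 m and angle between module_2's own z axis and vertical below 0.15 rad)) and (((x of module_3 in the frame of bay_1 between -0.006 and 0.006 m or x of module_3 in the frame of bay_2 between -0.006 and 0.006 m or x of module_3 in the frame of bay_3 between -0.006 and 0.006 m) and y of module_3 in the frame of rack between -0.015 and 0.015 m and z of module_3 in the frame of rack between 0.01 and 0.022 m and angle between the y axis of module_3 and the y axis of rack, either way round below 0.12 rad and angle between module_3's own z axis and vertical below 0.1 rad) or (x of module_3 in the frame of reject_tray between -0.078 and 0.078 m and y of module_3 in the frame of reject_tray between -0.07 and 0.07 m and z of module_3 in the frame of reject_tray between -0.002 and 0.015 m and angle between module_3's own z axis and vertical below 0.15 rad)) and linear speed of each of module_1, module_2, module_3 below 0.02 m/s and angular speed of each of module_1, module_2, module_3 below 0.1 rad/s); the robot touches nothing.
It fails at once if a module is dropped or thrown: it moves faster than 0.5 m/s while the fingers do not hold it (a fall of more than about 12 mm) ((linear speed of module_1 above 0.5 m/s and contact force between the fingers and module_1 below 0.5 N) or (linear speed of module_2 above 0.5 m/s and contact force between the fingers and module_2 below 0.5 N) or (linear speed of module_3 above 0.5 m/s and contact force between the fingers and module_3 below 0.5 N)).
It fails at once if a bystander is moved by more than 30 mm (distance of any of mug, notebook, red_screwdriver from where it was at the start of the episode above 0.03 m).
It also fails if it takes over 72 s, if anything falls off the work surface, if the arm or the gripper's body presses on something with over 40 N, if the wrist force passes 120 N, or if a joint passes its speed limit or range.

## Working session

There is one attempt and no reset: what is moved stays moved. The work goes in short steps, Python scripts to look and compute and a tool call to move; the robot and the scene stay as the last step left them, time stands still between calls to the robot, and variables do not carry over. Pictures are saved under pics/ and viewed, at most 11 in all, crops included, and the job is handed in when it is done.

Besides the shell and the picture viewer there is one more tool, called after "Emit:" as a command line: name --argument value ..., lists and objects as JSON in quotes. step_arm: Moves the arm, as the interface text tells. Its arguments: {"type":"object","properties":{"steps":{"type":"array"},"claw":{"type":"number"},"grip_force":{"type":"number"}},"required":["steps"]}

```bash
mkdir -p pics; python3 - <<'E'
from plant import sensors, vision, r
import cv2, numpy as np
s=sensors.get_state()
for k in s: print(k,np.round(s[k],3))
print(r.tip_extent)
for n in ("top","side"):
    d=vision.snapshot(n); cv2.imwrite(f"pics/{n}0.png",d["img"][:,:,::-1])
    print(n,{k:np.round(v,4).tolist() for k,v in d.items() if k!="img"})
E
```

```text
clock 0.0
q [ 1.332  0.69  -0.195  1.566  0.157  0.902 -0.215]
qd [ 0.001 -0.001  0.002 -0.001  0.001 -0.     0.   ]
joint_torque [-1.0000e-03 -5.2755e+01 -1.2660e+00 -1.5342e+01 -5.2000e-02  7.0000e-03
  0.0000e+00]
tool_pos [ 0.168 -0.601  0.257]
eef_rot [ 0.991  0.136 -0.    -0.001]
contact_force [ 0.431 -0.109 -0.096]
moment [-0.009 -0.023 -0.03 ]
finger_force 0.0
opening 1.0
0.019
top {'fx': 387.7178, 'fy': 387.7178, 'cx': 279.1323, 'cy': 211.9897, 'k1': 0.0235, 'position': [0.4283, 0.1976, 1.1272], 'rotation': [-0.7039, 0.7073, -0.0471, 0.0451]}
side {'fx': 514.6764, 'fy': 514.6764, 'cx': 275.6604, 'cy': 213.9042, 'k1': -0.0578, 'position': [0.5219, 1.596, 1.1069], 'rotation': [-0.0085, 0.8981, -0.4396, 0.0]}
```

View pics/top0.png

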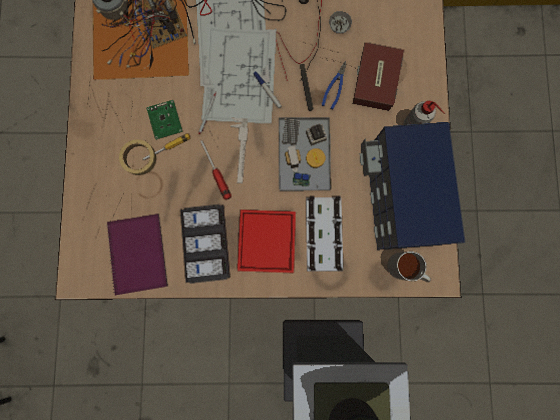

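View pics/side0.png

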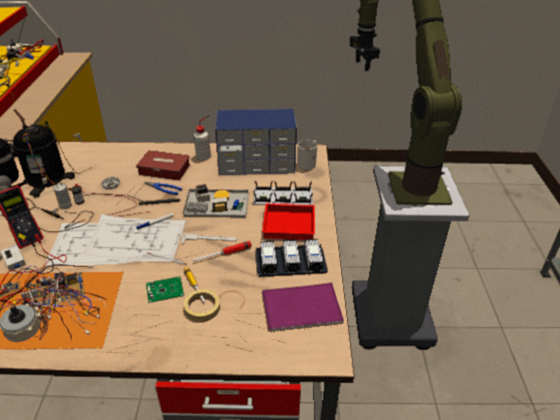

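The top view shows the modules at about (203,217), (204,243) and (206,269), the red tray at (266,241), the rack at (324,234), the mug at (411,266) and the cabinet at (420,186). The side view shows the same row, with the modules at about (268–315,255). I'll enlarge both for measuring.

```bash
cat > h.py <<'E'
import numpy as np, cv2
from scipy.spatial.transform import Rotation as R
from plant import sensors, vision, r
def K(d): return np.array([[d["fx"],0,d["cx"]],[0,d["fy"],d["cy"]],[0,0,1]]),np.array([d["k1"],0,0,0.])
def rot(d):
    q=np.array(d["rotation"]); return R.from_quat(q).as_matrix() if q.size==4 else q
def ray(d,px):
    k,D=K(d); p=cv2.undistortPoints(np.array(px,float).reshape(-1,1,2),k,D).reshape(-1,2)
    v=np.c_[p,np.ones(len(p))]@rot(d).T; return np.array(d["position"]),v
def at_z(d,px,z):
    o,v=ray(d,px); return o+v*((z-o[2])/v[:,2])[:,None]
def tri(d1,p1,d2,p2):
    out=[]
    o1,v1=ray(d1,p1);o2,v2=ray(d2,p2)
    for a,b in zip(v1,v2):
        t=np.linalg.lstsq(np.c_[a,-b],o2-o1,rcond=None)[0]
        A=o1+a*t[0];B=o2+b*t[1]; out.append(np.r_[(A+B)/2,np.linalg.norm(A-B)])
    return np.array(out)
def proj(d,P):
    k,D=K(d); M=rot(d).T; return cv2.projectPoints(np.array(P,float).reshape(-1,3),cv2.Rodrigues(M)[0],-M@np.array(d["position"]),k,D)[0].reshape(-1,2)
E
python3 - <<'E'
from h import *
import pickle
D={n:vision.snapshot(n) for n in("top","side")}; pickle.dump(D,open("d0.pkl","wb"))
d=D["top"]
print(at_z(d,[[203,217],[204,243],[206,269],[266,241],[324,234]],0.03).round(3))
print(at_z(d,[[411,266]],0.09).round(3), at_z(d,[[374,130],[380,247]],0.21).round(3))
a=cv2.resize(d["img"][195:290,175:350],None,fx=4.5,fy=4.5,interpolation=cv2.INTER_CUBIC)
cv2.imwrite("pics/top1.png",a[:,:,::-1])
a=cv2.resize(D["side"]["img"][170:285,240:340],None,fx=5,fy=5,interpolation=cv2.INTER_CUBIC)
cv2.imwrite("pics/side1.png",a[:,:,::-1])
E
```

```text
[[0.559 0.411 0.03 ]
 [0.485 0.407 0.03 ]
 [0.413 0.399 0.03 ]
 [0.49  0.232 0.03 ]
 [0.509 0.067 0.03 ]]
[[ 0.419 -0.154  0.09 ]] [[ 0.75  -0.039  0.21 ]
 [ 0.464 -0.042  0.21 ]]
```

View pics/top1.png

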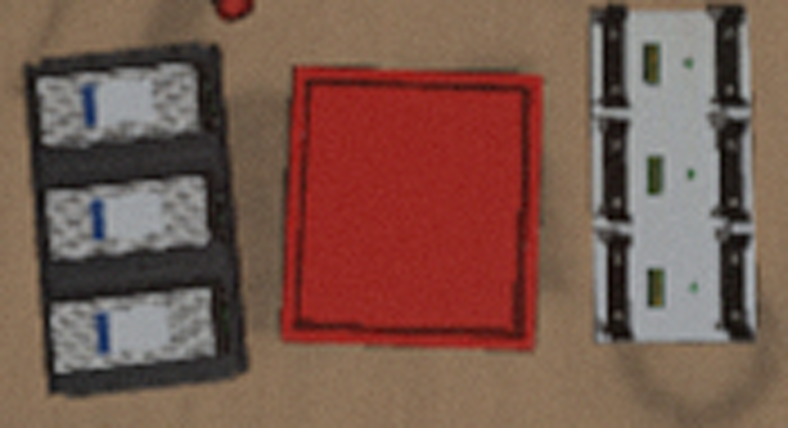

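View pics/side1.png

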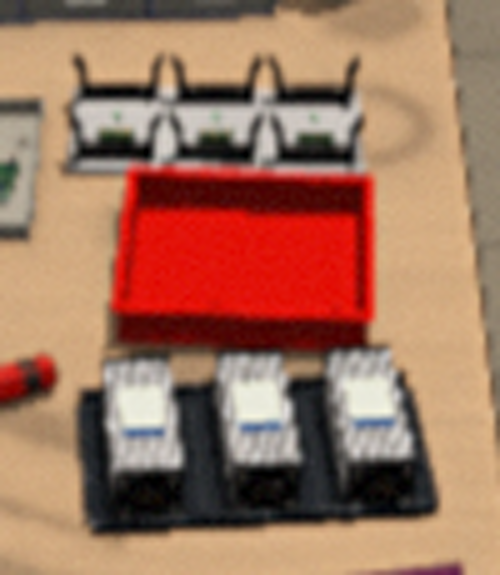

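Crop pixels: the blue stripes are at (90,106), (99,220) and (104,334) in the top crop and (144,432), (260,427) and (376,421) in the side crop. The tray, red-tray and rack outlines are clear in both.

```bash
python3 - <<'E'
from h import *
import pickle
D=pickle.load(open("d0.pkl","rb")); t,s=D["top"],D["side"]
T=lambda p:(np.array(p,float)+.5)/4.5-.5+[175,195]
S=lambda p:(np.array(p,float)+.5)/5-.5+[240,170]
print("blue",tri(t,T([[90,106],[99,220],[104,334]]),s,S([[144,432],[260,427],[376,421]])).round(4))
# rack: tips of saddles/cheek tops; base corner near front; tray corner
print("green dots",tri(t,T([[688,63],[690,174],[694,287]]),s,S([[117,117],[217,117],[315,118]])).round(4))
print("reject rim",tri(t,T([[293,66],[543,74],[534,351],[281,342]]),s,S([[113,310],[130,168],[373,175],[372,318]])).round(4))
for n,p,z in (("rib",[[119,106],[129,217],[133,330]],.041),("tray",[[28,66],[216,46],[244,371],[52,392]],.012),("rack",[[590,10],[750,8],[757,340],[597,343]],.01)):
    P=at_z(t,T(p),z); print(n,P.round(4),P.mean(0).round(4))
    if n!="rib": print(np.degrees(np.arctan2(*(P[0]-P[1])[[1,0]])),np.degrees(np.arctan2(*(P[3]-P[2])[[1,0]])),np.degrees(np.arctan2(*(P[0]-P[3])[[1,0]])),np.degrees(np.arctan2(*(P[1]-P[2])[[1,0]])))
E
```

```text
blue [[5.543e-01 4.325e-01 3.960e-02 7.000e-04]
 [4.832e-01 4.254e-01 3.870e-02 5.000e-04]
 [4.125e-01 4.204e-01 4.060e-02 1.800e-03]]
green dots [[0.5845 0.0527 0.0046 0.0011]
 [0.5115 0.0532 0.0064 0.0024]
 [0.4394 0.0522 0.006  0.0024]]
reject rim [[0.579  0.3066 0.0315 0.003 ]
 [0.5731 0.1481 0.0293 0.0036]
 [0.4014 0.1555 0.0315 0.    ]
 [0.4083 0.3123 0.0326 0.0012]]
rib [[0.5544 0.4141 0.041 ]
 [0.4851 0.4064 0.041 ]
 [0.4157 0.4025 0.041 ]] [0.4851 0.4077 0.041 ]
tray [[0.584  0.4789 0.012 ]
 [0.5965 0.3582 0.012 ]
 [0.3894 0.3376 0.012 ]
 [0.3772 0.4579 0.012 ]] [0.4868 0.4082 0.012 ]
95.90378912210751 95.79760999214935 5.796601483799346 5.680532482889111
rack [[0.6193 0.1162 0.01  ]
 [0.6201 0.0123 0.01  ]
 [0.4071 0.0135 0.01  ]
 [0.4056 0.1148 0.01  ]] [0.513  0.0642 0.01  ]
90.44917892484028 90.81678241452283 0.37693700128629254 -0.3173207301462352
```

Emit:
step_arm --steps '[[[5.5, 0, -2.5], [0, 0, -5]], [[5.5, 0, -2.5], [0, 0, -5]], [[5.5, 0, -2.5], [0, 0, -5]], [[5.5, 0, -2.5], [0, 0, -5]], [[5.5, 0, -2.5], [0, 0, -5]], [[5.5, 0, -2.5], [0, 0, -5]], [[6, 0, 0], [0, 0, -6]], [[6, 0, 0], [0, 0, -6]], [[6, 0, 0], [0, 0, -6]], [[6, 0, 0], [0, 0, -6]], [[6, 0, 0], [0, 0, -6]], [[6, 0, 0], [0, 0, -6]]]' --claw 0.27 --grip_force 50

```text
clock: 1.7
tool_pos: [0.6305, -0.1375, 0.4072]
eef_rot: [0.756, 0.655, -0.0, -0.0]
contact_force: [1.1, 0.4, -1.2]
opening: 0.638
finger_force: 0.0
```

Emit:
step_arm --steps '[[[4.5, -3.7, 0], [0, 0, -2]], [[4.5, -3.7, 0], [0, 0, -2]], [[4.5, -3.7, 0], [0, 0, -2]], [[4.5, -3.7, 0], [0, 0, -2]], [[0, 0, 0], [0, 0, 0]]]'

```text
clock: 2.33
tool_pos: [0.4968, 0.0579, 0.4085]
eef_rot: [0.706, 0.708, 0.0, -0.0]
contact_force: [0.8, -0.5, -0.3]
opening: 0.636
finger_force: 0.0
```

```bash
python3 - <<'E'
from h import *
import pickle
d=vision.snapshot("wrist"); d["st"]=sensors.get_state(); pickle.dump(d,open("w1.pkl","wb"))
print({k:np.round(v,4).tolist() for k,v in d.items() if k not in("img","st")}, d["st"]["tool_pos"])
cv2.imwrite("pics/w1.png",d["img"][:,:,::-1])
E
```

```text
{'fx': 331.3447, 'fy': 331.3447, 'cx': 281.2211, 'cy': 214.7261, 'k1': -0.0682, 'position': [0.4978, 0.1277, 0.5359], 'rotation': [0.9907, 0.0011, -0.0004, 0.1359]} [0.49864407 0.0550104  0.40815298]
```

View pics/w1.png

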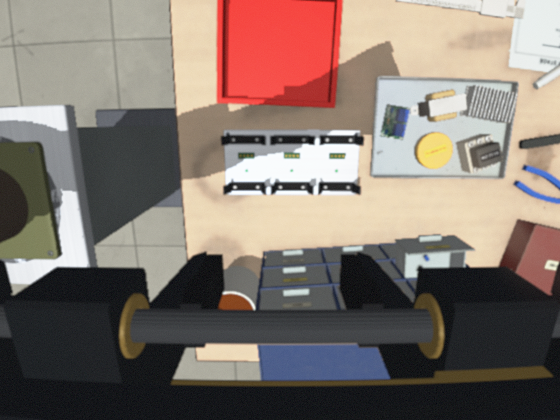

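The wrist view shows the rack at about (224–363, 132–195), with black saddle bars at rows ~139 and ~187. The green dots are near (247,170), (292,170) and (337,170), and the mug and cabinet lie behind the fingers.

```bash
python3 - <<'E'
from h import *
import pickle
d=pickle.load(open("w1.pkl","rb")); im=d["img"].astype(int)
x0,y0=210,125; c=im[y0:205,x0:380]
mx,mn=c.max(2),c.min(2)
white=((mn>120)&(mx-mn<25)).astype(np.uint8)
dark=(mx<60).astype(np.uint8)
for nm,m in(("white",white),("dark",dark)):
    n,l,s,cc=cv2.connectedComponentsWithStats(m)
    for i in range(1,n):
        if s[i,4]>60: print(nm,s[i]+[x0,y0,0,0,0],(cc[i]+[x0,y0]).round(1), at_z(d,[cc[i]+[x0,y0]],.02 if nm=="dark" else .006).round(4))
m=cv2.morphologyEx(white,cv2.MORPH_CLOSE,np.ones((9,9)))
k=max(cv2.findContours(m,0,1)[0],key=cv2.contourArea)
b=cv2.boxPoints(cv2.minAreaRect(k))+[x0,y0]; P=at_z(d,b,.006); print(b.round(1),P.round(4),P.mean(0).round(4))
# green pcbs/dots
g=((c[:,:,1]-c[:,:,0]>12)&(c[:,:,1]-c[:,:,2]>12)).astype(np.uint8)
n,l,s,cc=cv2.connectedComponentsWithStats(g)
for i in range(1,n): print("g",s[i,4],(cc[i]+[x0,y0]).round(1),at_z(d,[cc[i]+[x0,y0]],.006).round(4))
E
```

```text
white [370 125  10  53 418] [375.5 152.7] [[0.6472 0.0823 0.006 ]]
white [ 223  129  138   66 5906] [292.1 158.9] [[0.5146 0.0717 0.006 ]]
white [226 190  38   6 181] [244.6 192.4] [[0.4377 0.0172 0.006 ]]
white [273 190  38   6 171] [291.6 192.1] [[0.5144 0.0178 0.006 ]]
white [320 190  36   6 154] [336.5 192.6] [[0.5878 0.0172 0.006 ]]
dark [222 135  43  10 280] [242.7 139.2] [[0.4386 0.1031 0.02  ]]
dark [271 136  43   8 270] [291.7 139.1] [[0.5133 0.1032 0.02  ]]
dark [351 136  12   8  64] [357.6 139.5] [[0.6142 0.1033 0.02  ]]
dark [329 137  21   6 113] [338.6 139.5] [[0.585 0.103 0.02 ]]
dark [224 183  41  10 191] [243.2 186.4] [[0.4374 0.0298 0.02  ]]
dark [272 183  33  10 159] [286.8 185.8] [[0.5063 0.0308 0.02  ]]
dark [319 183  41  10 223] [339.1 186.4] [[0.5892 0.0302 0.02  ]]
[[223. 125.]
 [360. 125.]
 [360. 195.]
 [223. 195.]] [[0.4068 0.1241 0.006 ]
 [0.6199 0.1248 0.006 ]
 [0.6267 0.0134 0.006 ]
 [0.4022 0.0128 0.006 ]] [0.5139 0.0688 0.006 ]
g 3 [241.3 153.7] [[0.4342 0.0798 0.006 ]]
g 2 [245.5 154. ] [[0.4408 0.0793 0.006 ]]
g 5 [251.  153.6] [[0.4496 0.0799 0.006 ]]
g 51 [290.9 155. ] [[0.5128 0.0778 0.006 ]]
g 41 [335.2 156.3] [[0.5831 0.076  0.006 ]]
g 5 [342.  153.8] [[0.5938 0.0801 0.006 ]]
g 19 [247.2 156.7] [[0.4433 0.0751 0.006 ]]
g 1 [239. 157.] [[0.4304 0.0746 0.006 ]]
g 5 [246.2 170.4] [[0.4413 0.0532 0.006 ]]
g 6 [291.  170.5] [[0.5131 0.0532 0.006 ]]
g 7 [336.  170.3] [[0.5854 0.0538 0.006 ]]
```

Emit:
step_arm --steps '[[[5.2, 0, 0], [0, 0, 0]], [[5.2, 0, 0], [0, 0, -1]], [[5.2, 0, 0], [0, 0, -1]], [[5.2, 0, 0], [0, 0, -1]], [[5.2, 0, 0], [0, 0, -1]], [[4, 0, 2], [0, 0, -1]], [[0, 0, 4], [0, 0, -0.8]], [[0, 0, 0], [0, 0, 0]], [[0, 0, 0], [0, 0, 0]]]'

```text
clock: 3.5
tool_pos: [0.4949, 0.3526, 0.3486]
eef_rot: [0.674, 0.739, 0.001, 0.0]
contact_force: [0.7, -0.4, 0.5]
opening: 0.633
finger_force: 0.0
```

```bash
python3 - <<'E'
from h import *
import pickle
d=vision.snapshot("wrist"); d["st"]=sensors.get_state(); pickle.dump(d,open("w2.pkl","wb"))
print({k:np.round(v,4).tolist() for k,v in d.items() if k not in("img","st")}, d["st"]["tool_pos"], d["st"]["eef_rot"])
print(proj(d,[[.5544,.414,.041],[.485,.407,.041],[.4157,.401,.041]]).round(0))
cv2.imwrite("pics/w2.png",d["img"][:,:,::-1])
E
```

```text
{'fx': 331.3447, 'fy': 331.3447, 'cx': 281.2211, 'cy': 214.7261, 'k1': -0.0682, 'position': [0.4895, 0.4222, 0.476], 'rotation': [0.9896, 0.0451, 0.0065, 0.1361]} [0.49480507 0.35302381 0.34920616] [6.73841762e-01 7.38874486e-01 1.27722946e-03 3.76373902e-04]
[[331. 134.]
 [276. 134.]
 [222. 134.]]
```

View pics/w2.png

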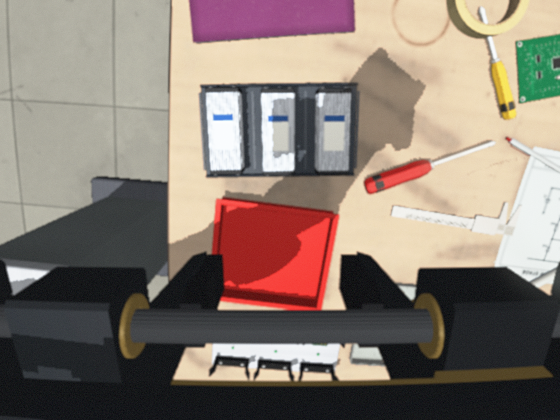

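The wrist view shows the three modules in the tray at about (223,131), (278,131) and (333,131), with blue stripes at row ~118. The red tray is at (275,255) and the screwdriver at (400,180).

```bash
python3 - <<'E'
from h import *
import pickle
d=pickle.load(open("w2.pkl","rb")); im=d["img"].astype(int)
x0,y0=195,75; c=im[y0:190,x0:370]
b=((c[:,:,2]-c[:,:,0]>35)).astype(np.uint8)
n,l,s,cc=cv2.connectedComponentsWithStats(b)
B=[cc[i]+[x0,y0] for i in range(1,n) if s[i,4]>20]
t=pickle.load(open("d0.pkl","rb"))["top"]
T=lambda p:(np.array(p,float)+.5)/4.5-.5+[175,195]
B=sorted(B,key=lambda p:-p[0]); print(np.round(B,1)); print(at_z(d,B,.041).round(4))
print(tri(d,B,t,T([[90,106],[99,220],[104,334]])).round(4))
# side edges of modules on two rows, local brightness vs dark
g=c.max(2)
for row in (100,108,145,158):
    v=g[row-y0-2:row-y0+3].mean(0); dv=np.diff(v); e=[i for i in range(3,len(dv)-3) if abs(dv[i])==np.abs(dv[i-3:i+4]).max() and abs(dv[i])>18]
    print(row,[(round(i+.5+x0,1),int(dv[i])) for i in e])
    print(at_z(d,[[i+.5+x0,row] for i in e],.041)[:,:2].round(4).tolist())
print(d["st"]["contact_force"],d["st"]["moment"])
E
```

```text
[[334.  117.6]
 [277.  117.9]
 [222.5 117. ]]
[[0.5559 0.4344 0.041 ]
 [0.4839 0.4273 0.041 ]
 [0.415  0.4223 0.041 ]]
[[5.565e-01 4.345e-01 3.140e-02 1.700e-03]
 [4.838e-01 4.274e-01 2.960e-02 2.000e-04]
 [4.132e-01 4.223e-01 3.100e-02 0.000e+00]]
100 [(198.5, -56), (205.5, 74), (237.5, -57), (241.5, -37), (246.5, 23), (260.5, 68), (273.5, -20), (294.5, -42), (317.5, 40), (322.5, -37), (350.5, -46), (358.5, 27)]
[[0.3837, 0.4405], [0.3925, 0.4413], [0.4327, 0.4446], [0.4377, 0.445], [0.4439, 0.4456], [0.4614, 0.4471], [0.4777, 0.4485], [0.5038, 0.4509], [0.5325, 0.4537], [0.5388, 0.4543], [0.5739, 0.4578], [0.584, 0.4588]]
108 [(199.5, -51), (206.5, 55), (238.5, -52), (246.5, 19), (253.5, -19), (261.5, 63), (272.5, -34), (294.5, -41), (318.5, 28), (349.5, -44), (358.5, 32)]
[[0.3853, 0.4309], [0.3942, 0.4316], [0.4345, 0.435], [0.4446, 0.4359], [0.4534, 0.4367], [0.4634, 0.4375], [0.4772, 0.4388], [0.5048, 0.4413], [0.5349, 0.4442], [0.574, 0.448], [0.5853, 0.4492]]
145 [(201.5, -47), (208.5, 68), (239.5, -66), (243.5, -36), (247.5, 19), (262.5, 64), (272.5, -26), (293.5, -38), (315.5, 22), (349.5, -38), (357.5, 22)]
[[0.3895, 0.3849], [0.3985, 0.3857], [0.4387, 0.3891], [0.4438, 0.3896], [0.449, 0.39], [0.4683, 0.3918], [0.4811, 0.3929], [0.5081, 0.3954], [0.5365, 0.398], [0.5804, 0.4023], [0.5908, 0.4033]]
158 [(202.5, -47), (209.5, 62), (243.5, -40), (249.5, 25), (262.5, 65), (293.5, -82), (314.5, 28), (348.5, -45), (356.5, 24)]
[[0.3913, 0.3682], [0.4005, 0.369], [0.4449, 0.3729], [0.4527, 0.3736], [0.4696, 0.3751], [0.5098, 0.3788], [0.5371, 0.3813], [0.5814, 0.3855], [0.5919, 0.3865]]
[-1.03264421  0.22643136 -0.61339762] [-0.04701294 -0.13212065 -0.00250582]
```

Emit:
step_arm --steps '[[[1.1, 1.35, 5.0], [0, 0, -0.5]], [[1.1, 1.35, 5.0], [0, 0, 0]], [[1.1, 1.35, 5.0], [0, 0, 0]], [[1.1, 1.35, 5.0], [0, 0, 0]], [[1.1, 1.35, 5.0], [0, 0, 0]], [[0, 0, 0], [0, 0, 0]], [[0, 0, 0], [0, 0, 0]]]'

```text
clock: 4.42
tool_pos: [0.5561, 0.4156, 0.1003]
eef_rot: [0.67, 0.742, 0.002, 0.0]
contact_force: [-0.1, 0.4, 0.4]
opening: 0.636
finger_force: 0.0
```

```bash
cat >> h.py <<'E'
def go(P,yaw):
    "tool-frame shift in cm and turn (deg) to world position P and tool-x azimuth yaw, tool down"
    s=sensors.get_state(); r0=R.from_quat(s["eef_rot"]); c,n=np.cos(np.radians(yaw)),np.sin(np.radians(yaw))
    T=R.from_matrix(np.array([[c,n,0],[n,-c,0],[0,0,-1.]]).T)
    print("pos",np.round(s["tool_pos"],4),"shift cm",(r0.inv().apply(np.array(P)-s["tool_pos"])*100).round(2),"turn",np.degrees((r0.inv()*T).as_rotvec()).round(2),"clock",s["clock"])
E
python3 -c "
from h import *
go([.5565,.4145,.026],95.8)
import pickle
d=vision.snapshot('wrist'); pickle.dump(d,open('w3.pkl','wb')); cv2.imwrite('pics/w3.png',d['img'][:,:,::-1])"
```

```text
pos [0.5561 0.4156 0.1003] shift cm [-0.13  0.01  7.43] turn [ 0.17 -0.12  0.06] clock 4.425
```

View pics/w3.png

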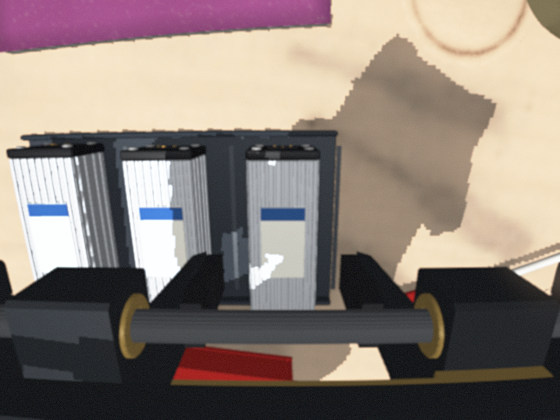

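The view shows the far module centred between the fingers: stripe at (283,214), fingers at 221 and 341, and the edges parallel. I'll descend, grasp, lift and test.

Emit:
step_arm --steps '[[[-0.1, 0.1, 2.4], [0, 0, 0]], [[0, 0.1, 2.4], [0, 0, 0]], [[0, 0, 1.6], [0, 0, 0]], [[0, 0, 1.0], [0, 0, 0]], [[0, 0, 0], [0, 0, 0]]]'

```text
clock: 5.1
tool_pos: [0.5567, 0.4145, 0.0234]
eef_rot: [0.669, 0.743, -0.0, -0.0]
contact_force: [-0.2, -0.6, -0.1]
opening: 0.635
finger_force: 0.0
```

Emit:
step_arm --steps '[[[0, 0, 0], [0, 0, 0]], [[0, 0, 0], [0, 0, 0]], [[0, 0, 0], [0, 0, 0]], [[0, 0, 0], [0, 0, 0]]]' --claw -1 --grip_force 50

```text
clock: 5.6
tool_pos: [0.557, 0.4144, 0.0236]
eef_rot: [0.67, 0.743, 0.0, -0.0]
contact_force: [1.4, 0.9, -2.1]
opening: 0.473
finger_force: 50.0
```

Emit:
step_arm --steps '[[[0, 0, -1], [0, 0, 0]], [[0, 0, -3], [0, 0, 0]], [[0, 0, -5], [0, 0, 0]], [[0, 0, -5], [0, 0, 0]], [[0, 0, -3], [0, 0, 0]], [[0, 0, 0], [0, 0, 0]], [[0, 0, 0], [0, 0, 0]], [[0, 0, 0], [0, 0, 0]]]'

```text
clock: 6.6
tool_pos: [0.556, 0.4131, 0.1913]
eef_rot: [0.669, 0.743, -0.002, -0.0]
contact_force: [-0.4, -0.6, -5.2]
opening: 0.474
finger_force: 50.0
```

```bash
cat > feel.py <<'E'
from h import *
F=[];M=[];J=[]
for i in range(12):
    vision.snapshot("side"); s=sensors.get_state(); F.append(s["contact_force"]); M.append(s["moment"]); J.append(s["joint_torque"])
X=R.from_quat(s["eef_rot"]).inv()
print("pos",np.round(s["tool_pos"],3),"F",np.mean(F,0).round(2),"M",np.mean(M,0).round(3),"sd",np.std(M,0).round(3),"M tool",X.apply(np.mean(M,0)).round(3),"J",np.mean(J,0).round(3),"clk",s["clock"],"op",s["opening"],s["eef_rot"].round(4) if hasattr(s["eef_rot"],"round") else s["eef_rot"])
E
python3 feel.py
```

```text
pos [0.557 0.414 0.194] F [-0.11 -0.03 -4.55] M [-0.044 -0.082 -0.005] sd [0.028 0.027 0.028] M tool [-0.077 -0.052  0.005] J [ 1.3000e-02 -6.3049e+01 -6.9330e+00 -1.5854e+01 -4.0000e-02 -4.4000e-02
 -0.0000e+00] clk 7.2 op 0.4704876480551021 [0.6696 0.7427 0.     0.    ]
```

Emit:
step_arm --steps '[[[0, 0, 0], [0, 8, 0]], [[0, 0, 0], [0, 9, 0]], [[0, 0, 0], [0, 8, 0]], [[0, 0, 0], [0, 0, 0]], [[0, 0, 0], [0, 0, 0]], [[0, 0, 0], [0, 0, 0]], [[0, 0, 0], [0, -8, 0]], [[0, 0, 0], [0, -9, 0]], [[0, 0, 0], [0, -8, 0]], [[0, 0, 0], [0, 0, 0]], [[0, 0, 0], [0, 0, 0]], [[0, 0, 0], [0, 0, 0]]]'

```text
clock: 8.7
tool_pos: [0.5579, 0.4121, 0.1933]
eef_rot: [0.671, 0.742, -0.0, 0.0]
contact_force: [0.5, -0.6, -3.9]
opening: 0.473
finger_force: 50.0
```

```bash
python3 feel.py
```

```text
pos [0.557 0.414 0.194] F [ 0.18  0.01 -4.61] M [-0.021 -0.105  0.001] sd [0.037 0.032 0.027] M tool [-0.102 -0.031 -0.001] J [ 1.0000e-03 -6.3093e+01 -6.6690e+00 -1.5930e+01 -2.3000e-02 -2.3000e-02
  1.0000e-03] clk 9.3 op 0.471518816767833 [0.6695 0.7428 0.     0.    ]
```

Emit:
step_arm --steps '[[[0, 0, 0], [0, -8, 0]], [[0, 0, 0], [0, -9, 0]], [[0, 0, 0], [0, -8, 0]], [[0, 0, 0], [0, 0, 0]], [[0, 0, 0], [0, 0, 0]], [[0, 0, 0], [0, 0, 0]], [[0, 0, 0], [0, 8, 0]], [[0, 0, 0], [0, 9, 0]], [[0, 0, 0], [0, 8, 0]], [[0, 0, 0], [0, 0, 0]], [[0, 0, 0], [0, 0, 0]], [[0, 0, 0], [0, 0, 0]]]'

```text
clock: 10.8
tool_pos: [0.5558, 0.4161, 0.1936]
eef_rot: [0.669, 0.744, -0.0, -0.0]
contact_force: [1.0, 0.1, -4.9]
opening: 0.471
finger_force: 50.0
```

```bash
python3 feel.py
```

```text
pos [0.557 0.414 0.194] F [ 0.08  0.19 -4.98] M [-0.072 -0.086 -0.007] sd [0.026 0.024 0.027] M tool [-0.078 -0.081  0.007] J [-1.2000e-02 -6.3177e+01 -6.6960e+00 -1.6019e+01 -6.0000e-02 -8.7000e-02
 -1.0000e-03] clk 11.4 op 0.47073009590186193 [ 6.696e-01  7.427e-01 -0.000e+00  1.000e-04]
```

Emit:
step_arm --steps '[[[0, 0, 0], [0, 10, 0]], [[0, 0, 0], [0, 10, 0]], [[0, 0, 0], [0, 10, 0]], [[0, 0, 0], [0, 5, 0]], [[0, 0, 0], [0, 0, 0]], [[0, 0, 0], [0, 0, 0]], [[0, 0, 0], [0, -10, 0]], [[0, 0, 0], [0, -10, 0]], [[0, 0, 0], [0, -10, 0]], [[0, 0, 0], [0, -5, 0]], [[0, 0, 0], [0, 0, 0]], [[0, 0, 0], [0, 0, 0]]]'

```text
clock: 12.9
tool_pos: [0.5567, 0.4145, 0.194]
eef_rot: [0.669, 0.743, 0.001, -0.0]
contact_force: [0.3, -1.3, -5.2]
opening: 0.474
finger_force: 50.0
```

```bash
sed -i 's/range(12)/range(20)/' feel.py; python3 feel.py
```

```text
pos [0.557 0.414 0.194] F [ 0.02 -0.07 -4.64] M [ 0.008 -0.094  0.003] sd [0.032 0.034 0.029] M tool [-0.095 -0.002 -0.003] J [-1.7200e-01 -6.3152e+01 -6.2120e+00 -1.6057e+01 -2.4000e-02 -2.2000e-02
  1.0000e-03] clk 13.9 op 0.46915560779292215 [ 0.6695  0.7428 -0.      0.    ]
```

Emit:
step_arm --steps '[[[0, 0, 0], [0, -10, 0]], [[0, 0, 0], [0, -10, 0]], [[0, 0, 0], [0, -10, 0]], [[0, 0, 0], [0, -5, 0]], [[0, 0, 0], [0, 0, 0]], [[0, 0, 0], [0, 0, 0]], [[0, 0, 0], [0, 10, 0]], [[0, 0, 0], [0, 10, 0]], [[0, 0, 0], [0, 10, 0]], [[0, 0, 0], [0, 5, 0]], [[0, 0, 0], [0, 0, 0]], [[0, 0, 0], [0, 0, 0]]]'

```text
clock: 15.4
tool_pos: [0.557, 0.4141, 0.1943]
eef_rot: [0.67, 0.743, -0.0, 0.0]
contact_force: [-0.4, 0.9, -4.7]
opening: 0.473
finger_force: 50.0
```

```bash
python3 feel.py
```

```text
pos [0.557 0.414 0.194] F [-0.17  0.09 -4.76] M [-0.098 -0.09   0.001] sd [0.039 0.028 0.029] M tool [-0.08  -0.107 -0.001] J [ 1.4200e-01 -6.3232e+01 -6.1350e+00 -1.6138e+01 -5.3000e-02 -9.2000e-02
 -1.0000e-03] clk 16.4 op 0.47297518945953043 [0.6696 0.7427 0.     0.    ]
```

The repeat test gives a moment swing of 0.105 N·m. That matches 0.25 kg × 44 mm, so the far module has a loose part. It goes to the red tray.

Emit:
step_arm --steps '[[[-4.4, -2.1, 1], [0, 0, 0]], [[-4.4, -2.1, 1], [0, 0, 0]], [[-4.4, -2.1, 1], [0, 0, 0]], [[-4.4, -2.1, 1], [0, 0, 0]], [[0, 0, 3], [0, 0, 2.6]], [[0, 0, 3], [0, 0, 2.6]], [[0, 0, 3], [0, 0, 2.6]], [[0, 0, 0], [0, 0, 0]], [[0, 0, 0], [0, 0, 0]]]'

```text
clock: 17.52
tool_pos: [0.4923, 0.2313, 0.0647]
eef_rot: [0.718, 0.696, 0.001, 0.0]
contact_force: [-0.9, 0.2, -4.5]
opening: 0.472
finger_force: 50.0
```

```bash
python3 - <<'E'
from h import *
go([.4905,.2306,.026],88)
d=vision.snapshot("top"); w=vision.snapshot("wrist")
a=cv2.resize(d["img"][195:290,175:350],None,fx=2.2,fy=2.2,interpolation=cv2.INTER_CUBIC)
o=np.zeros((600,560,3),np.uint8); o[:420]=w["img"]; b=cv2.resize(d["img"][200:290,175:350],(350,180),interpolation=cv2.INTER_CUBIC); o[420:,:350]=b
cv2.imwrite("pics/p1.png",o[:,:,::-1])
E
```

```text
pos [0.4923 0.2313 0.0647] shift cm [-0.08 -0.18  3.87] turn [ 0.09 -0.07  0.18] clock 17.525
```

View pics/p1.png

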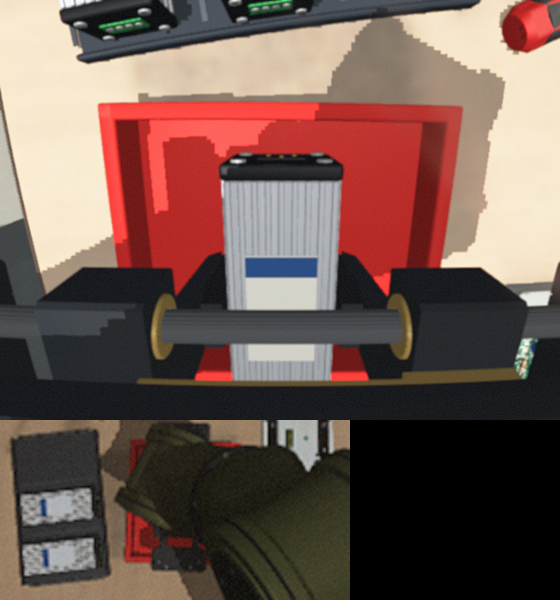

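The view shows the module level and centred between the tray walls (100 and 462, module at 220–343). I'll lower it and release.

Emit:
step_arm --steps '[[[-0.1, 0, 1.5], [0, 0, 0]], [[0, 0, 1.2], [0, 0, 0]], [[0, 0, 0.7], [0, 0, 0]], [[0, 0, 0.4], [0, 0, 0]], [[0, 0, 0], [0, 0, 0]], [[0, 0, 0], [0, 0, 0]]]'

```text
clock: 18.38
tool_pos: [0.4917, 0.2296, 0.0259]
eef_rot: [0.719, 0.695, 0.0, 0.0]
contact_force: [0.9, -0.8, -5.3]
opening: 0.472
finger_force: 50.0
```

Emit:
step_arm --steps '[[[0, 0, 0.15], [0, 0, 0]], [[0, 0, 0], [0, 0, 0]]]'

```text
clock: 18.62
tool_pos: [0.4918, 0.2297, 0.0246]
eef_rot: [0.719, 0.695, 0.0, 0.0]
contact_force: [0.1, 0.3, -1.2]
opening: 0.473
finger_force: 50.0
```

Emit:
step_arm --steps '[[[0, 0, 0], [0, 0, 0]], [[0, 0, 0], [0, 0, 0]], [[0, 0, 0], [0, 0, 0]]]' --claw 0.27

```text
clock: 19.0
tool_pos: [0.4917, 0.2296, 0.0244]
eef_rot: [0.719, 0.695, 0.0, 0.0]
contact_force: [-0.4, 0.3, -0.3]
opening: 0.636
finger_force: 0.0
```

Emit:
step_arm --steps '[[[0, 0, -4], [0, 0, 0]], [[0, 0, -4], [0, 0, 0]], [[5.9, -0.4, 0], [0, 0, 0]], [[5.9, -0.4, 0], [0, 0, 0]], [[5.9, -0.4, 0], [0, 0, -7.8]], [[0, 0, 0], [0, 0, 0]], [[0, 0, 0], [0, 0, 0]]]'

```text
clock: 19.88
tool_pos: [0.4852, 0.4057, 0.1038]
eef_rot: [0.67, 0.743, -0.001, 0.001]
contact_force: [-0.1, 0.1, -1.3]
opening: 0.632
finger_force: 0.0
```

```bash
python3 - <<'E'
from h import *
d=vision.snapshot("wrist"); s=sensors.get_state()
go([.4862,.408,.0235],95.8)
im=d["img"].astype(int); b=((im[:,:,2]-im[:,:,0]>35)&(im[:,:,0]<120)).astype(np.uint8); b[:120]=0;b[260:]=0;
n,l,st,cc=cv2.connectedComponentsWithStats(b)
for i in range(1,n):
    if st[i,4]>60: print(st[i],at_z(d,[cc[i]],.041).round(4))
E
```

```text
pos [0.4857 0.4047 0.1038] shift cm [0.35 0.08 8.03] turn [-0.02  0.16  0.03] clock 19.925
[145 197  42  13 459] [[0.4157 0.4221 0.041 ]]
[261 201  44  13 547] [[0.4846 0.4269 0.041 ]]
```

Emit:
step_arm --steps '[[[0.3, 0.1, 2.5], [0, 0, 0]], [[0, 0, 2.5], [0, 0, 0]], [[0, 0, 2], [0, 0, 0]], [[0, 0, 1], [0, 0, 0]], [[0, 0, 0], [0, 0, 0]]]'

```text
clock: 20.55
tool_pos: [0.4862, 0.4094, 0.024]
eef_rot: [0.67, 0.743, -0.0, 0.0]
contact_force: [-0.7, -0.1, -0.4]
opening: 0.636
finger_force: 0.0
```

Emit:
step_arm --steps '[[[0, 0, 0], [0, 0, 0]], [[0, 0, 0], [0, 0, 0]], [[0, 0, 0], [0, 0, 0]]]' --claw -1 --grip_force 50

```text
clock: 20.92
tool_pos: [0.486, 0.4101, 0.0247]
eef_rot: [0.67, 0.743, 0.0, -0.0]
contact_force: [-1.1, -0.5, 3.7]
opening: 0.471
finger_force: 50.0
```

Emit:
step_arm --steps '[[[0, 0, -1], [0, 0, 0]], [[0, 0, -3], [0, 0, 0]], [[0, 0, -5], [0, 0, 0]], [[0, 0, -5], [0, 0, 0]], [[0, 0, -3], [0, 10, 0]], [[0, 0, 0], [0, 10, 0]], [[0, 0, 0], [0, 10, 0]], [[0, 0, 0], [0, 5, 0]], [[0, 0, 0], [0, 0, 0]], [[0, 0, 0], [0, 0, 0]], [[0, 0, 0], [0, 0, 0]]]'

```text
clock: 22.3
tool_pos: [0.4854, 0.4114, 0.1951]
eef_rot: [0.638, 0.709, 0.202, -0.223]
contact_force: [0.1, 0.8, -4.5]
opening: 0.471
finger_force: 50.0
```

Emit:
step_arm --steps '[[[0, 0, 0], [0, -10, 0]], [[0, 0, 0], [0, -10, 0]], [[0, 0, 0], [0, -10, 0]], [[0, 0, 0], [0, -5, 0]], [[0, 0, 0], [0, 0, 0]], [[0, 0, 0], [0, 0, 0]]]'

```text
clock: 23.05
tool_pos: [0.4857, 0.4096, 0.1941]
eef_rot: [0.669, 0.743, 0.0, -0.0]
contact_force: [-0.0, -0.5, -4.8]
opening: 0.467
finger_force: 50.0
```

```bash
python3 feel.py
```

```text
pos [0.486 0.41  0.194] F [ 0.06 -0.04 -4.94] M [-0.03  -0.094  0.005] sd [0.024 0.031 0.025] M tool [-0.09  -0.039 -0.005] J [-1.2800e-01 -5.8217e+01 -5.3450e+00 -1.4737e+01 -3.5000e-02 -5.9000e-02
  1.0000e-03] clk 24.05 op 0.4772728855313889 [0.6696 0.7428 0.     0.    ]
```

Emit:
step_arm --steps '[[[0, 0, 0], [0, -10, 0]], [[0, 0, 0], [0, -10, 0]], [[0, 0, 0], [0, -10, 0]], [[0, 0, 0], [0, -5, 0]], [[0, 0, 0], [0, 0, 0]], [[0, 0, 0], [0, 0, 0]], [[0, 0, 0], [0, 10, 0]], [[0, 0, 0], [0, 10, 0]], [[0, 0, 0], [0, 10, 0]], [[0, 0, 0], [0, 5, 0]], [[0, 0, 0], [0, 0, 0]], [[0, 0, 0], [0, 0, 0]]]'

```text
clock: 25.55
tool_pos: [0.4861, 0.4099, 0.1948]
eef_rot: [0.67, 0.743, 0.0, 0.0]
contact_force: [1.0, 0.5, -5.4]
opening: 0.472
finger_force: 50.0
```

```bash
python3 feel.py
```

```text
pos [0.486 0.41  0.194] F [-0.08  0.1  -5.07] M [-0.028 -0.082 -0.004] sd [0.037 0.033 0.025] M tool [-0.079 -0.036  0.004] J [ 1.1700e-01 -5.8272e+01 -5.2060e+00 -1.4744e+01 -2.0000e-02 -4.1000e-02
 -1.0000e-03] clk 26.55 op 0.47199480741772043 [ 0.6696  0.7427 -0.      0.    ]
```

Module 2's swing is 0.003 N·m, so it is sound. It goes to the far bay (x≈0.585).

Emit:
step_arm --steps '[[[-5.8, 1.1, 0], [0, 0, 0]], [[-5.8, 1.1, 0], [0, 0, 0]], [[-5.8, 1.1, 0], [0, 0, 0]], [[-5.8, 1.0, 0], [0, 0, 0]], [[-5.8, 1.0, 0], [0, 0, 0]], [[-6.0, 1.0, 0], [0, 0, 5.7]], [[0, 0, 4], [0, 0, 0]], [[0, 0, 4], [0, 0, 0]], [[0, 0, 1], [0, 0, 0]], [[0, 0, 0], [0, 0, 0]], [[0, 0, 0], [0, 0, 0]]]'

```text
clock: 27.92
tool_pos: [0.586, 0.0689, 0.1058]
eef_rot: [0.706, 0.709, 0.001, 0.001]
contact_force: [-0.4, -0.0, -4.2]
opening: 0.477
finger_force: 50.0
```

```bash
python3 - <<'E'
from h import *
import pickle
w=vision.snapshot("wrist"); pickle.dump(w,open("w4.pkl","wb"))
s=sensors.get_state(); go([.585,.068,.0377],90.1)
im=w["img"].copy()
T=s["tool_pos"]
# predicted module outline if seated (green) and the cheek/base expectations
for x in (.585-.024,.585+.024,.585):
    p=proj(w,[[x,.03,.042],[x,.10,.042]]); cv2.line(im,*[tuple(int(v) for v in q) for q in p],(0,255,0),1)
cv2.imwrite("pics/w4.png",im[:,:,::-1])
E
```

```text
pos [0.586  0.0688 0.1058] shift cm [-0.08 -0.12  6.81] turn [ 0.18 -0.04  0.14] clock 27.975
```

View pics/w4.png

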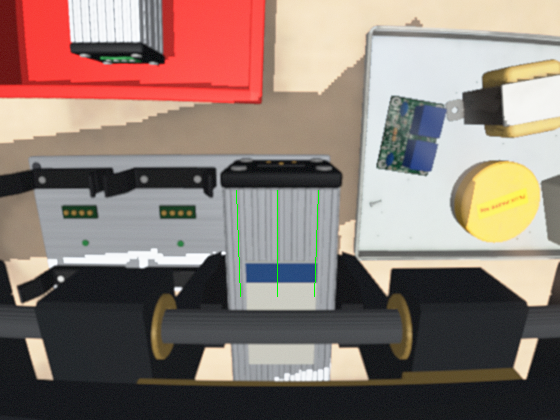

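The view shows the module held level over the far bay. The neighbouring bays' dots are at (85,243) and (180,244), the rack's left base edge is near (35,160) and its right edge near (330,157). I'll check the bay's x from those.

```bash
python3 - <<'E'
from h import *
import pickle
w=pickle.load(open("w4.pkl","rb"))
print(at_z(w,[[85,243],[180,244],[32,157],[329,157],[331,163]],.006).round(4))
# cheek posts: left bay post tops, mid bay
im=w["img"].astype(int)
c=im[225:262,70:200]; g=((c[:,:,1]-c[:,:,0]>15)&(c[:,:,1]-c[:,:,2]>5)).astype(np.uint8)
n,l,s,cc=cv2.connectedComponentsWithStats(g)
for i in range(1,n):
    if s[i,4]>5: print(s[i,4],(cc[i]+[70,225]).round(1),at_z(w,[cc[i]+[70,225]],.006).round(4))
E
```

```text
[[0.4406 0.0527 0.006 ]
 [0.513  0.0526 0.006 ]
 [0.4107 0.117  0.006 ]
 [0.6197 0.1161 0.006 ]
 [0.6212 0.112  0.006 ]]
44 [ 84.8 242.6] [[0.4405 0.053  0.006 ]]
42 [179.9 243.2] [[0.513  0.0532 0.006 ]]
```

Emit:
step_arm --steps '[[[-0.1, 0, 2.5], [0, 0, 0.1]], [[0, 0, 2], [0, 0, 0]], [[0, 0, 1.2], [0, 0, 0]], [[0, 0, 0.6], [0, 0, 0]], [[0, 0, 0.3], [0, 0, 0]], [[0, 0, 0], [0, 0, 0]], [[0, 0, 0], [0, 0, 0]]]'

```text
clock: 28.85
tool_pos: [0.5852, 0.0673, 0.0387]
eef_rot: [0.706, 0.708, 0.0, 0.0]
contact_force: [0.6, 0.3, -4.4]
opening: 0.468
finger_force: 50.0
```

```bash
python3 -c "
from h import *
go([.5855,.068,.0377],90.1); s=sensors.get_state(); print(s['contact_force'])"
```

```text
pos [0.5852 0.0673 0.0387] shift cm [0.07 0.03 0.1 ] turn [ 0.05 -0.01  0.03] clock 28.85
[ 0.57804301  0.26443622 -4.4493204 ]
```

Emit:
step_arm --steps '[[[0, 0, 0.15], [0, 0, 0]], [[0, 0, 0], [0, 0, 0]], [[0, 0, 0], [0, 0, 0]]]'

```text
clock: 29.22
tool_pos: [0.5852, 0.0673, 0.0377]
eef_rot: [0.706, 0.708, 0.0, 0.0]
contact_force: [-1.1, -0.8, 5.9]
opening: 0.473
finger_force: 50.0
```

Emit:
step_arm --steps '[[[0, 0, 0], [0, 0, 0]], [[0, 0, 0], [0, 0, 0]], [[0, 0, 0], [0, 0, 0]], [[0, 0, -2], [0, 0, 0]], [[0, 0, -5], [0, 0, 0]]]' --claw 0.27

```text
clock: 29.85
tool_pos: [0.5835, 0.0671, 0.1067]
eef_rot: [0.706, 0.708, -0.002, -0.001]
contact_force: [0.8, -0.3, 0.9]
opening: 0.636
finger_force: 0.0
```

Emit:
step_arm --steps '[[[4.8, -2.4, -0.5], [0, 0, 0]], [[4.8, -2.4, -0.5], [0, 0, 0]], [[4.8, -2.4, 0], [0, 0, 0]], [[4.8, -2.4, 0], [0, 0, 0]], [[4.8, -2.4, 0], [0, 0, 0]], [[4.8, -2.4, 0], [0, 0, 0]], [[4.8, -2.4, 0], [0, 0, -5.7]], [[0, 0, 0], [0, 0, 0]], [[0, 0, 0], [0, 0, 0]]]'

```text
clock: 30.98
tool_pos: [0.4164, 0.4023, 0.1175]
eef_rot: [0.67, 0.742, 0.0, 0.001]
contact_force: [-0.3, -0.2, 0.3]
opening: 0.635
finger_force: 0.0
```

```bash
python3 - <<'E'
from h import *
d=vision.snapshot("wrist")
go([.4177,.4027,.0235],95.8)
im=d["img"].astype(int); b=((im[:,:,2]-im[:,:,0]>35)&(im[:,:,0]<120)).astype(np.uint8); b[:120]=0;b[260:]=0;
n,l,st,cc=cv2.connectedComponentsWithStats(b)
for i in range(1,n):
    if st[i,4]>60: print(st[i],at_z(d,[cc[i]],.041).round(4))
E
```

```text
pos [0.417  0.4014 0.1172] shift cm [0.13 0.07 9.37] turn [ 0.05  0.08 -0.09] clock 31.025
[261 199  41  11 447] [[0.4153 0.422  0.041 ]]
```

Emit:
step_arm --steps '[[[0.1, 0, 3], [0, 0, 0]], [[0, 0, 3], [0, 0, 0]], [[0, 0, 2.2], [0, 0, 0]], [[0, 0, 1.1], [0, 0, 0]], [[0, 0, 0], [0, 0, 0]]]'

```text
clock: 31.65
tool_pos: [0.4168, 0.4027, 0.0237]
eef_rot: [0.671, 0.742, -0.0, 0.001]
contact_force: [0.6, -0.3, -0.3]
opening: 0.636
finger_force: 0.0
```

Emit:
step_arm --steps '[[[0, 0, 0], [0, 0, 0]], [[0, 0, 0], [0, 0, 0]], [[0, 0, 0], [0, 0, 0]]]' --claw -1 --grip_force 50

```text
clock: 32.02
tool_pos: [0.4164, 0.4038, 0.0243]
eef_rot: [0.67, 0.742, 0.0, 0.0]
contact_force: [1.7, -0.7, 4.2]
opening: 0.471
finger_force: 50.0
```

Emit:
step_arm --steps '[[[0, 0, -1], [0, 0, 0]], [[0, 0, -3], [0, 0, 0]], [[0, 0, -5], [0, 0, 0]], [[0, 0, -5], [0, 0, 0]], [[0, 0, -3], [0, 10, 0]], [[0, 0, 0], [0, 10, 0]], [[0, 0, 0], [0, 10, 0]], [[0, 0, 0], [0, 5, 0]], [[0, 0, 0], [0, 0, 0]], [[0, 0, 0], [0, 0, 0]], [[0, 0, 0], [0, 0, 0]]]'

```text
clock: 33.4
tool_pos: [0.4155, 0.4053, 0.1945]
eef_rot: [0.638, 0.709, 0.202, -0.223]
contact_force: [-0.3, 0.3, -5.5]
opening: 0.475
finger_force: 50.0
```

Emit:
step_arm --steps '[[[0, 0, 0], [0, -10, 0]], [[0, 0, 0], [0, -10, 0]], [[0, 0, 0], [0, -10, 0]], [[0, 0, 0], [0, -5, 0]], [[0, 0, 0], [0, 0, 0]], [[0, 0, 0], [0, 0, 0]]]'

```text
clock: 34.15
tool_pos: [0.4156, 0.4036, 0.1936]
eef_rot: [0.67, 0.742, 0.0, -0.0]
contact_force: [0.4, -0.0, -5.6]
opening: 0.47
finger_force: 50.0
```

```bash
python3 feel.py
```

```text
pos [0.416 0.404 0.194] F [ 0.21  0.04 -5.3 ] M [-0.04  -0.104 -0.011] sd [0.026 0.031 0.036] M tool [-0.1   -0.05   0.011] J [-1.1100e-01 -5.3783e+01 -3.7150e+00 -1.3318e+01 -3.0000e-02 -6.8000e-02
  1.0000e-03] clk 35.15 op 0.47106411531266257 [ 0.6702  0.7422 -0.      0.    ]
```

Emit:
step_arm --steps '[[[0, 0, 0], [0, -10, 0]], [[0, 0, 0], [0, -10, 0]], [[0, 0, 0], [0, -10, 0]], [[0, 0, 0], [0, -5, 0]], [[0, 0, 0], [0, 0, 0]], [[0, 0, 0], [0, 0, 0]], [[0, 0, 0], [0, 10, 0]], [[0, 0, 0], [0, 10, 0]], [[0, 0, 0], [0, 10, 0]], [[0, 0, 0], [0, 5, 0]], [[0, 0, 0], [0, 0, 0]], [[0, 0, 0], [0, 0, 0]]]'

```text
clock: 36.65
tool_pos: [0.4162, 0.4039, 0.1942]
eef_rot: [0.67, 0.742, 0.0, 0.0]
contact_force: [-0.6, 0.8, -4.2]
opening: 0.47
finger_force: 50.0
```

```bash
python3 feel.py; python3 -c "
from h import *
go([.441,.068,.19],90.1)"
```

```text
pos [0.416 0.404 0.194] F [-0.08  0.06 -5.29] M [-0.039 -0.092 -0.009] sd [0.024 0.037 0.027] M tool [-0.088 -0.048  0.009] J [ 9.6000e-02 -5.3847e+01 -3.5810e+00 -1.3312e+01 -1.8000e-02 -4.9000e-02
 -1.0000e-03] clk 37.65 op 0.469018861168493 [ 0.6702  0.7421 -0.      0.    ]
pos [0.416  0.4039 0.1937] shift cm [-33.67  -0.92   0.37] turn [0.   0.   5.73] clock 37.65
```

Module 3's swing is 0.002 N·m, so it is sound too. It goes to the near bay.

Emit:
step_arm --steps '[[[-5.6, -0.2, 0], [0, 0, 0]], [[-5.6, -0.2, 0], [0, 0, 0]], [[-5.6, -0.2, 0], [0, 0, 0]], [[-5.6, -0.2, 0], [0, 0, 0]], [[-5.6, -0.1, 0], [0, 0, 0]], [[-5.7, -0.1, 0], [0, 0, 5.7]], [[0, 0, 4], [0, 0, 0]], [[0, 0, 4], [0, 0, 0]], [[0, 0, 1], [0, 0, 0]], [[0, 0, 0], [0, 0, 0]], [[0, 0, 0], [0, 0, 0]]]'

```text
clock: 39.02
tool_pos: [0.4411, 0.0681, 0.1048]
eef_rot: [0.706, 0.708, 0.001, 0.001]
contact_force: [0.9, 1.4, -5.3]
opening: 0.472
finger_force: 50.0
```

```bash
python3 - <<'E'
from h import *
w=vision.snapshot("wrist"); go([.4405,.067,.0377],90.1); print(sensors.get_state()["q"])
im=w["img"].astype(int)
c=im[150:290,340:520]; g=((c[:,:,1]-c[:,:,0]>15)&(c[:,:,1]-c[:,:,2]>5)).astype(np.uint8)
n,l,s,cc=cv2.connectedComponentsWithStats(g)
for i in range(1,n):
    if s[i,4]>15: print(s[i,4],(cc[i]+[340,150]).round(1),at_z(w,[cc[i]+[340,150]],.006).round(4))
cv2.imwrite("pics/w5.png",w["img"][:,:,::-1])
E
```

```text
pos [0.4411 0.068  0.1049] shift cm [-0.11 -0.07  6.71] turn [ 0.14 -0.04  0.04] clock 39.075
[-0.16039281  0.7657596  -0.15417676  2.21810391  0.5879373   0.19292643
 -0.84853373]
267 [381.9 211. ] [[0.5139 0.0775 0.006 ]]
44 [379.4 243. ] [[0.5141 0.0533 0.006 ]]
```

View pics/w5.png

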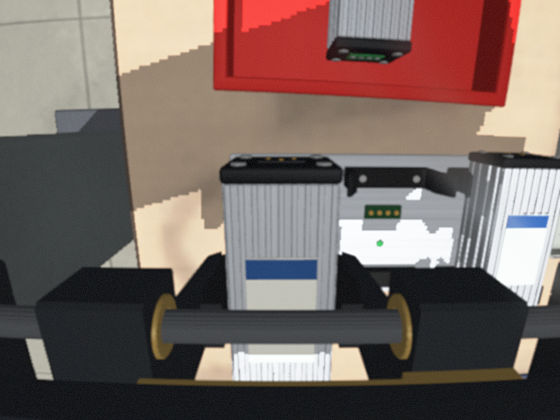

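The view shows the module level over the near bay, the first sound module seated at right (515,230), and the reject lying flat in the red tray. The middle bay's dot reads x=0.514, so the near bay is at about 0.441. I'll lower it.

Emit:
step_arm --steps '[[[-0.1, 0, 2.5], [0, 0, 0]], [[0, 0, 2], [0, 0, 0]], [[0, 0, 1.2], [0, 0, 0]], [[0, 0, 0.6], [0, 0, 0]], [[0, 0, 0.3], [0, 0, 0]], [[0, 0, 0], [0, 0, 0]], [[0, 0, 0], [0, 0, 0]]]'

```text
clock: 39.95
tool_pos: [0.4424, 0.0667, 0.0422]
eef_rot: [0.706, 0.708, -0.001, -0.0]
contact_force: [0.6, 0.1, -5.2]
opening: 0.472
finger_force: 50.0
```

Emit:
step_arm --steps '[[[0, 0, 0.1], [0, 0, 0]], [[0, 0, 0], [0, 0, 0]], [[0, 0, 0], [0, 0, 0]]]'

```text
clock: 40.33
tool_pos: [0.4419, 0.0667, 0.0408]
eef_rot: [0.706, 0.708, -0.001, -0.001]
contact_force: [0.8, 0.0, -5.7]
opening: 0.474
finger_force: 50.0
```

Emit:
step_arm --steps '[[[0, -0.1, 0.15], [0, 0, 0]], [[0, 0, 0.1], [0, 0, 0]], [[0, 0, 0], [0, 0, 0]], [[0, 0, 0], [0, 0, 0]]]'

```text
clock: 40.83
tool_pos: [0.4408, 0.0665, 0.0381]
eef_rot: [0.706, 0.708, -0.002, -0.001]
contact_force: [0.6, -0.5, -5.9]
opening: 0.471
finger_force: 50.0
```

Emit:
step_arm --steps '[[[0, 0, 0.1], [0, 0, 0]], [[0, 0, 0], [0, 0, 0]], [[0, 0, 0], [0, 0, 0]]]'

```text
clock: 41.2
tool_pos: [0.4408, 0.0665, 0.0372]
eef_rot: [0.706, 0.708, -0.001, -0.001]
contact_force: [-0.4, 0.1, -1.7]
opening: 0.471
finger_force: 50.0
```

Touching the saddles, so I'll release and retreat.

Emit:
step_arm --steps '[[[0, 0, 0], [0, 0, 0]], [[0, 0, 0], [0, 0, 0]], [[0, 0, 0], [0, 0, 0]], [[0, 0, -2], [0, 0, 0]], [[0, 0, -5], [0, 0, 0]], [[0, 0, -6], [0, 0, 0]], [[0, 0, -6], [0, 0, 0]], [[2, 0, -5], [0, 0, 0]], [[5, 0, 0], [0, 0, 0]], [[5, 0, 0], [0, 0, 0]], [[0, 0, 0], [0, 0, 0]]]' --claw 0.27

```text
clock: 42.58
tool_pos: [0.4412, 0.1913, 0.2713]
eef_rot: [0.704, 0.71, 0.001, 0.0]
contact_force: [-0.2, -0.2, -0.1]
opening: 0.635
finger_force: 0.0
```

```bash
python3 - <<'E'
from h import *
w=vision.snapshot("side"); s=sensors.get_state(); print(s["clock"],s["tool_pos"])
a=cv2.resize(w["img"][150:300,230:350],None,fx=4,fy=4,interpolation=cv2.INTER_CUBIC)
cv2.imwrite("pics/s9.png",a[:,:,::-1])
E
```

```text
42.625 [0.44131439 0.1882876  0.27064619]
```

View pics/s9.png

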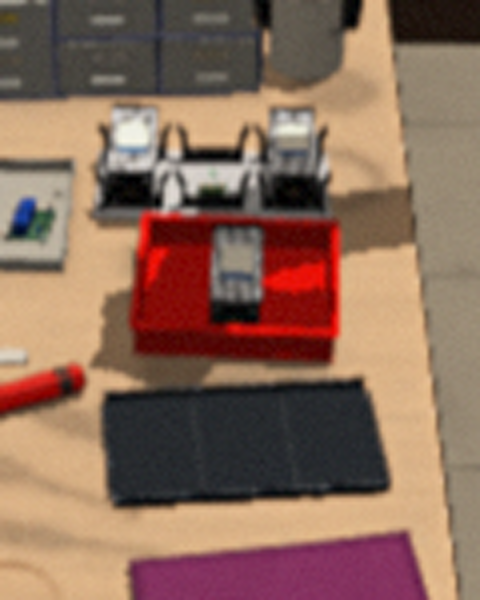

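The side view shows both sound modules down in the outer bays at (130,150) and (293,155). The reject lies flat in the red tray at (237,270), and the mug, notebook and screwdriver look undisturbed. Handing in.

```bash
python3 -c "
from plant import finish_job
print(finish_job())"
```

```text
the job is handed in; nothing more can be done
None
```

Job handed in at about 43 s: the module farthest from the robot had a loose part and lies flat in the red reject tray, and the two sound ones are seated in the rack's outer bays; no verdict came back.

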